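# Feel along a trimmer's pressure bar for burrs

## Robot

A 6-joint arm with a two-finger parallel gripper is mounted at the origin on the work surface. World frame = base frame: x ahead of the robot, y to its left, z up, the work surface at z = 0. Lengths are in mm, angles in rad, forces in N, time in s.
With the tool pointing down it reaches from about 400 to 925 mm from the base axis. Payload 12.5 kg.
Tool frame: the origin (TCP) lies between the finger pads; the fingertips stand 14 mm ahead of it and the grasp point (between the pads) lies 5 mm behind it; x points along the fingers, y is the direction in which the jaws open and shut, and the axes are right-handed (so a half turn about x gives the same grasp; the last joint's range is limited). The gripper opens to 95 mm and grips with 3 to 60 N. Pads are 20 mm wide; open, the fingers measure 119 mm over their backs; the gripper's body (75 mm by 180 mm) begins 59 mm behind the grasp point.
Start: joints at [1.051, 0.491, 1.559, -0, 1.092, -0.106], TCP at [251.293, 572.276, 207.861] pointing down, gripper open.
Joint ranges: [-3.1, 3.1], [-0.84, 2.19], [0.05, 2.79], [-1.13, 4.28], [0.06, 2.93], [-2.69, 2.69]. Speed limits (rad/s): [2.22, 2.22, 2.79, 3.14, 3.14, 3.14].

## Interface

Orientations are given as [roll, pitch, yaw] about the fixed x, y, z axes, in that order (R = Rz(yaw) Ry(pitch) Rx(roll)).
In Python, from cell import env, cams gives the robot as it stands.
- The arm moves only by the tool carry_out, never from a script. Its arguments are lists of equal length, an entry for each row: "grip": the closure, from -1 (fully open) to 1 (shut); "linear": the shift along the tool's x, y, z scaled (see below), a list of three; "turn": the turn about the tool's x scaled (see below). In form: {"grip": [grip, ...], "linear": [[tx, ty, tz], ...], "turn": [turn, ...]}. A call has 1 to 5 rows; each row shifts and turns the commanded pose from where the row before left it, along the tool's axes as they then stand; what a row does not reach is not made up. The controller multiplies each number of a shift by 0.5 m and each number of a turn by 180 degrees. A row lasts 1/10 s, in which the tool goes at most 50 mm and 8.59 degrees, less where a joint would pass 70% of its speed; a pose out of reach is approached as far as the arm can. A call with a number of a shift or a turn outside -1 to 1 is refused whole. A call with a gripper value outside its range is refused whole. The fingers move at their own pace and stop on an object; the grip force is fixed at half the most. Time passes only in rows, so rows that do not move let the fingers close. It gives the time, the measured TCP pose, the force and the opening at its end, in the units of the state.
- env.state(): the state, without advancing time (a new reading comes with each control period).
- cams.read_camera(name): name is "side" or "top" or "wrist"; returns the picture (400x640x3 uint8, blue, green, red); there is no depth.
- cams.camera_info(name): a dict with "fx", "fy", "cx", "cy" (pixels), "dist" ([k1, k2, p1, p2, k3] as OpenCV has them; the pictures are not rectified), "view" (4x4, takes a point from world to camera coordinates). Camera axes: x right, y down, z forward; pixel columns grow to the right and rows downward; lengths in mm; the calibration is good to about 2 mm. A picture is of the moment at which its call begins: read the wrist's pose just before it. camera_info takes no time and is no camera call; for the wrist camera it gives the pose at the moment of the call.
- env.job_done(): hands the job in, once; it reports no verdict.
The state is a dict: "t": time; "joints": joint angles; "qvel": joint speeds; "tau": joint torques, N m; "eef_pos": TCP position; "tcp_rot": TCP orientation; "ft_force": force on the tool from outside, world axes, zero at the start; "moment": the same for the moment, N m; "opening": opening from 0.0 (shut) to 1.0 (fully open).
Only numpy, scipy, OpenCV 4.12 (cv2) and the standard library are available. Lean on these libraries where they do the work, as an engineer would, in place of code of your own. Each camera call takes 0.05 s, during which the arm holds its last target. There are 200 camera calls.

## Task

Check the flat aluminium pressure bar of the sheet trimmer for burrs by feel: touch the top of the bar with closed fingertips at the end next to the ball grip, run them along its top in light contact all the way to the other end, then lift clear so that the bar springs back. Only touch the bar: do not grip or lift it, and do not press it down so hard that it reaches its stops. Keep off the cutting arm with its ball grip and pivot block, and leave everything lying about where it is.

Things in the scene. Friction and masses are not known exactly. Their poses are not given: they have to be found in the camera images.
- bar_mid (a point): Centre of the top face of the pressure bar: a flat aluminium bar, 280 mm long, 30 wide, 12 thick, on springs across the trimmer's grey bed; 50 mm above the bench when free. y axis: along the bar (ends at -140 and +140 mm); x: across it, towards the cutting arm; z up; yaw up to 0.4 rad. 4 mm past each end is a fixed guide block, its top 16 mm below the bar's free top.
- bar (a joint): How far the bar is pushed down, in m: 0 free, +0.016 at its stops, negative if lifted. Sprung: about 0.6 N per mm, so 3 N pushes it down 5 mm; it stays level wherever it is pressed and springs back when left. Within 1.5 mm of its stops counts as pressed too hard.
- ball_grip: Black 32 mm ball on a stem and small dark block at one end of the cutting arm: the end to start from; may be either end. Origin: centre of its underside, 20 mm above the bench, 70 mm from the bar's centre line and 172 mm along from its middle; its top is 62 mm above its origin.
- pivot: Square bright steel pivot block, 34 x 26 mm, 26 mm high with a 6 mm bolt head, on the other end of the cutting arm. Origin: centre of its underside. Not to be touched.
- cut_arm: Dark steel cutting arm, 20 x 320 mm and 18 mm high, lying on the bed parallel to the bar, 70 mm from the bar's centre line on its far side. Fixed. Origin: centre of its underside, 20 mm above the bench. Not to be touched.
- trimmer: Grey bed of the trimmer, 240 x 390 mm and 20 mm thick, fixed to the bench. Origin: centre of its underside; x is across the bar, y along it. The bar's centre line lies at x = -20 mm.
- offcut: Loose brown wood offcut, 38 x 70 x 18 mm, lying on the bed in front of the bar. Origin: centre of its underside. Leave alone.
- pencil: Loose flat pale wooden carpenter's pencil, 14 x 120 x 8 mm, lying on the bed in front of the bar. Origin: centre of its underside. Leave alone.
- straightedge: Loose aluminium straightedge, 30 x 280 x 10 mm, flat on the bench right of the trimmer; similar to the bar but not part of the job. Origin: centre of its underside.
- jar: Loose glass jar, 64 mm across, 75 mm high, left of the trimmer. Origin: centre of its underside.
- glue: Loose white glue bottle, 56 mm across, 150 mm high, left of the trimmer. Origin: centre of its underside.
- screwdriver: Loose screwdriver lying on the bench to the right near the robot, along its x axis.
- tape: Loose black tape measure, 36 x 70 mm, 66 mm high, left of the trimmer near the robot. Origin: centre of its underside.

How it is judged (in metres and radians):
On the way, in this order (a step that is already met when the one before it is completed fails the run):
1. fingertips rest lightly on the bar's top at the ball-grip end (contact force between the fingers and bar above 0.2 N and value of joint bar above 0.0006 m and x of the grasp point in the frame of bar_mid between -0.022 and 0.022 m and ((y of ball_grip in the frame of bar_mid above 0 m and y of the grasp point in the frame of bar_mid between 0.105 and 0.145 m) or (y of ball_grip in the frame of bar_mid below 0 m and y of the grasp point in the frame of bar_mid between -0.145 and -0.105 m))), for 0.04 s.
2. still on the bar, passing point 1 of 5 along it (contact force between the fingers and bar above 0.2 N and value of joint bar above 0.0006 m and x of the grasp point in the frame of bar_mid between -0.022 and 0.022 m and ((y of ball_grip in the frame of bar_mid above 0 m and y of the grasp point in the frame of bar_mid between 0.065 and 0.095 m) or (y of ball_grip in the frame of bar_mid below 0 m and y of the grasp point in the frame of bar_mid between -0.095 and -0.065 m))), for 0.04 s.
3. still on the bar, passing point 2 of 5 along it (contact force between the fingers and bar above 0.2 N and value of joint bar above 0.0006 m and x of the grasp point in the frame of bar_mid between -0.022 and 0.022 m and ((y of ball_grip in the frame of bar_mid above 0 m and y of the grasp point in the frame of bar_mid between 0.025 and 0.055 m) or (y of ball_grip in the frame of bar_mid below 0 m and y of the grasp point in the frame of bar_mid between -0.055 and -0.025 m))), for 0.04 s.
4. still on the bar, passing point 3 of 5 along it (contact force between the fingers and bar above 0.2 N and value of joint bar above 0.0006 m and x of the grasp point in the frame of bar_mid between -0.022 and 0.022 m and ((y of ball_grip in the frame of bar_mid above 0 m and y of the grasp point in the frame of bar_mid between -0.015 and 0.015 m) or (y of ball_grip in the frame of bar_mid below 0 m and y of the grasp point in the frame of bar_mid between -0.015 and 0.015 m))), for 0.04 s.
5. still on the bar, passing point 4 of 5 along it (contact force between the fingers and bar above 0.2 N and value of joint bar above 0.0006 m and x of the grasp point in the frame of bar_mid between -0.022 and 0.022 m and ((y of ball_grip in the frame of bar_mid above 0 m and y of the grasp point in the frame of bar_mid between -0.055 and -0.025 m) or (y of ball_grip in the frame of bar_mid below 0 m and y of the grasp point in the frame of bar_mid between 0.025 and 0.055 m))), for 0.04 s.
6. still on the bar, passing point 5 of 5 along it (contact force between the fingers and bar above 0.2 N and value of joint bar above 0.0006 m and x of the grasp point in the frame of bar_mid between -0.022 and 0.022 m and ((y of ball_grip in the frame of bar_mid above 0 m and y of the grasp point in the frame of bar_mid between -0.095 and -0.065 m) or (y of ball_grip in the frame of bar_mid below 0 m and y of the grasp point in the frame of bar_mid between 0.065 and 0.095 m))), for 0.04 s.
7. fingertips, still in light contact, reach the pivot end (contact force between the fingers and bar above 0.2 N and value of joint bar above 0.0006 m and x of the grasp point in the frame of bar_mid between -0.022 and 0.022 m and ((y of ball_grip in the frame of bar_mid above 0 m and y of the grasp point in the frame of bar_mid between -0.145 and -0.105 m) or (y of ball_grip in the frame of bar_mid below 0 m and y of the grasp point in the frame of bar_mid between 0.105 and 0.145 m))), for 0.04 s.
At the end, for the whole second after the job is handed in: After the trace from the ball-grip end to the pivot end, the bar is back within 3 mm of its free height and every loose thing is within 20 mm of where it was (value of joint bar between -0.003 and 0.003 m and distance of each of offcut, pencil, straightedge, jar, glue, screwdriver, tape from where it was at the start of the episode below 0.02 m); the robot touches nothing.
It fails at once if the bar is pressed down to within 1.5 mm of its stops (value of joint bar above 0.0145 m).
It fails at once if the bar is lifted more than 3 mm (value of joint bar below -0.003 m).
It fails at once if the fingers or arm press on the cutting arm, ball grip or pivot block (contact force between any of the fingers, the arm and cut_arm above 2 N or contact force between any of the fingers, the arm and ball_grip above 2 N or contact force between any of the fingers, the arm and pivot above 2 N).
It fails at once if a bystander is moved more than 20 mm (distance of any of offcut, pencil, straightedge, jar, glue, screwdriver, tape from where it was at the start of the episode above 0.02 m).
It also fails if it takes over 40 s, if anything falls off the work surface, if the arm or the gripper's body presses on something with over 40 N, if the wrist force passes 120 N, or if a joint passes its speed limit or range.

## Working session

There is one attempt and no reset: what is moved stays moved. The work goes in short steps, Python scripts to look and compute and a tool call to move; the robot and the scene stay as the last step left them, time stands still between calls to the robot, and variables do not carry over. Pictures are saved under pics/ and viewed, about 8 in all and at most 12, crops included, and the job is handed in when it is done.

Besides the shell and the picture viewer there is one more tool, called after "Call:" as name(argument=value, ...), one argument or row to a line, values as JSON. carry_out: Moves the arm, as the interface text tells. Shifts and turns lie within -1 to 1; 1 stands for 0.5 m of shift or 180 degrees of turn. Its arguments: {"type":"object","properties":{"grip":{"type":"array"},"linear":{"type":"array"},"turn":{"type":"array"}},"required":["grip","linear","turn"]}

```bash
mkdir -p pics; ls; python3 - <<'E'
from cell import env, cams
import cv2
s=env.state(); print({k:s[k] for k in("t","eef_pos","tcp_rot","ft_force","opening")})
for n in("top","side"):
    im=cams.read_camera(n); cv2.imwrite(f"pics/{n}0.png",im)
    c=cams.camera_info(n); print(n,c["fx"],c["cx"],c["cy"],c["dist"],c["view"])
E
```

```text
pics
{'t': 0.0, 'eef_pos': array([251.16270924, 572.02858021, 207.26345258]), 'tcp_rot': array([-1.66861587,  1.56967854, -2.08245279]), 'ft_force': array([-0.64445921, -0.77572006,  0.10429777]), 'opening': 0.9951742433404343}
top 388.43598886479475 317.8354833757151 197.29536925734817 [0.02538214 0.         0.         0.         0.        ] [[-1.70061749e-02 -9.99828532e-01 -7.32773454e-03  2.11675993e+01]
 [-9.85748252e-01  1.79925455e-02 -1.67262223e-01  4.86668842e+02]
 [ 1.67365388e-01  4.37881090e-03 -9.85885213e-01  1.12754749e+03]
 [ 0.00000000e+00  0.00000000e+00  0.00000000e+00  1.00000000e+00]]
side 510.90437224772404 319.6841331942307 200.22070105649763 [-0.10422601  0.          0.          0.          0.        ] [[ 8.81957843e-01 -4.70982305e-01 -1.80563424e-02 -4.24879774e+02]
 [-3.74266897e-01 -6.76535143e-01 -6.34211708e-01  2.25319135e+02]
 [ 2.86486742e-01  5.66105881e-01 -7.72948561e-01  1.63796550e+03]
 [ 0.00000000e+00  0.00000000e+00  0.00000000e+00  1.00000000e+00]]
```

View pics/top0.png

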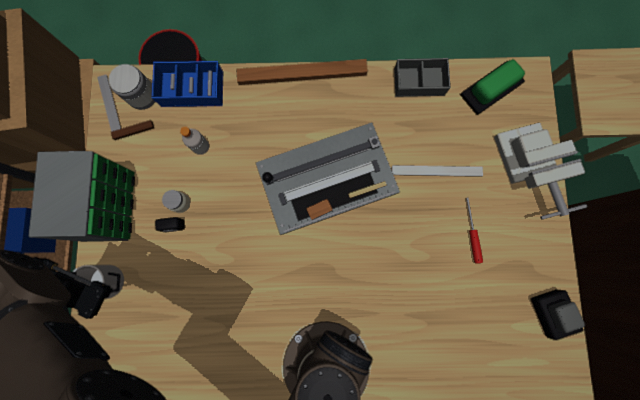

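View pics/side0.png

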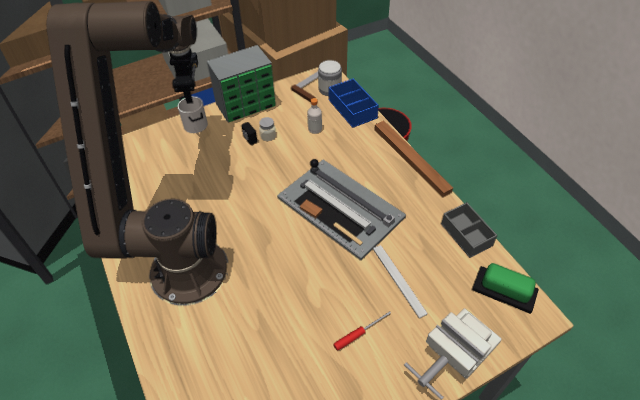

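The top view shows the ball grip at (268,178), which is the left (+y) end, and the pivot at (375,143). The bright bar runs from about (282,197) to (379,166). The side view agrees. Next I'll measure the bar.

```bash
cat > h.py <<'E'
import numpy as np, cv2
from cell import env, cams
def ray(info,px,z):
    K=np.array([[info["fx"],0,info["cx"]],[0,info["fy"],info["cy"]],[0,0,1.]])
    u=cv2.undistortPoints(np.float64(px).reshape(-1,1,2),K,np.float64(info["dist"])).reshape(-1,2)
    V=np.array(info["view"]);R=V[:3,:3];c=-R.T@V[:3,3]
    d=np.c_[u,np.ones(len(u))]@R
    return c+d*((z-c[2])/d[:,2])[:,None]
def proj(info,p):
    K=np.array([[info["fx"],0,info["cx"]],[0,info["fy"],info["cy"]],[0,0,1.]])
    V=np.array(info["view"])
    return cv2.projectPoints(np.float64(p).reshape(-1,1,3),cv2.Rodrigues(V[:3,:3])[0],V[:3,3],K,np.float64(info["dist"]))[0].reshape(-1,2)
E
python3 - <<'E'
from h import *
for n,(x0,y0,x1,y1) in {"top":(250,115,405,240),"side":(270,150,412,260)}.items():
    im=cv2.imread(f"pics/{n}0.png");i=cams.camera_info(n)
    hsv=cv2.cvtColor(im,cv2.COLOR_BGR2HSV)
    m=((hsv[...,1]<40)&(hsv[...,2]>(165))).astype(np.uint8)
    w=np.zeros_like(m);w[y0:y1,x0:x1]=1;m*=w
    cs,_=cv2.findContours(m,cv2.RETR_EXTERNAL,cv2.CHAIN_APPROX_NONE)
    for c in sorted(cs,key=cv2.contourArea)[::-1][:3]:
        if cv2.contourArea(c)<15: continue
        P=ray(i,c.reshape(-1,2),50)[:,:2]
        r=cv2.minAreaRect(P.astype(np.float32));print(n,cv2.contourArea(c),c.reshape(-1,2).mean(0),r)
    b=(hsv[...,2]<40).astype(np.uint8)*w
    cs,_=cv2.findContours(b,cv2.RETR_EXTERNAL,cv2.CHAIN_APPROX_NONE)
    for c in cs:
        if 20<cv2.contourArea(c)<400: print(n,"dark",c.reshape(-1,2).mean(0),cv2.contourArea(c),ray(i,c.reshape(-1,2).mean(0),66))
    cr=cv2.resize(im[y0:y1,x0:x1],None,fx=2.5,fy=2.5,interpolation=cv2.INTER_CUBIC)
    mr=cv2.resize(m[y0:y1,x0:x1]*255,None,fx=2.5,fy=2.5)
    cv2.imwrite(f"pics/{n}c.png",np.hstack([cr,cv2.merge([mr]*3)]))
a=cv2.imread("pics/topc.png");b=cv2.imread("pics/sidec.png");w=min(a.shape[1],b.shape[1])
W=max(a.shape[1],b.shape[1]);o=np.zeros((a.shape[0]+b.shape[0],W,3),np.uint8);o[:a.shape[0],:a.shape[1]]=a;o[a.shape[0]:,:b.shape[1]]=b
cv2.imwrite("pics/both.png",o[:600,:800]);print(o.shape)
E
```

```text
top 39.5 [315.74782609 188.33913043] ((513.0772094726562, 17.955665588378906), (6.105985641479492, 180.32359313964844), 18.0618953704834)
top dark [267.83870968 177.87096774] 75.5 [[543.95045865 159.9519726   66.        ]]
side 375.5 [337.74213836 203.18867925] ((535.7535400390625, -20.712112426757812), (27.07809066772461, 277.3974609375), 18.78753089904785)
side 109.0 [381.8 253.2] ((559.154541015625, -270.599609375), (61.09339141845703, 27.667747497558594), 88.55035400390625)
side dark [314.  163.5] 38.0 [[547.29032396 163.61013749  66.        ]]
(587, 776, 3)
```

View pics/both.png

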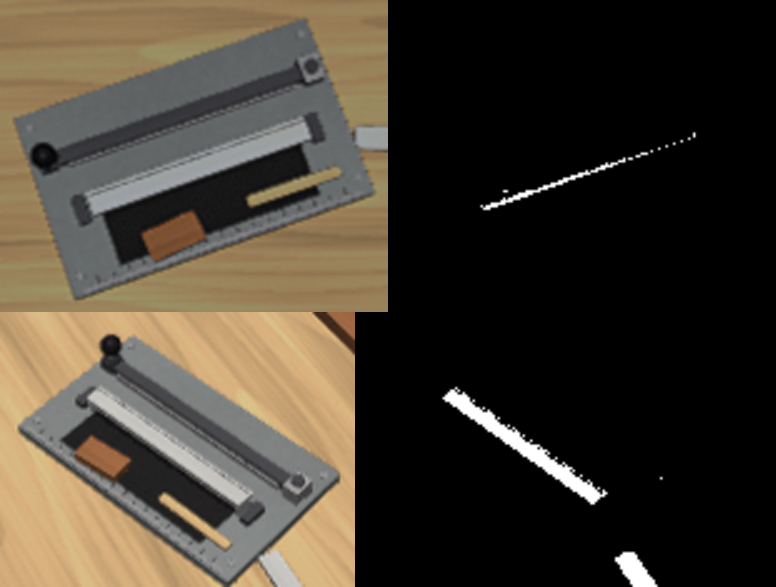

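The crops show the bar between its two dark guide blocks, the ball at the left end, and the pencil and offcut in front. The side mask gives a 277 x 27 mm bar centred at (536,-21) with a yaw of 18.8°. The top threshold was too tight, so I'll redo it and cross-check against the ball.

```bash
python3 - <<'E'
from h import *
im=cv2.imread("pics/top0.png");i=cams.camera_info("top")
hsv=cv2.cvtColor(im,cv2.COLOR_BGR2HSV)
for t in(125,135,145):
    m=((hsv[...,1]<45)&(hsv[...,2]>t)).astype(np.uint8);w=np.zeros_like(m);w[150:210,270:388]=1;m*=w
    c=max(cv2.findContours(m,cv2.RETR_EXTERNAL,cv2.CHAIN_APPROX_NONE)[0],key=cv2.contourArea)
    y,x=np.nonzero(cv2.drawContours(m*0,[c],-1,1,-1))
    print(t,cv2.minAreaRect(ray(i,np.c_[x,y],50)[:,:2].astype(np.float32)))
for yaw,cx,cy in((.328,535.8,-20.7),):
    ex=np.array([np.cos(yaw),np.sin(yaw)]);ey=np.array([-ex[1],ex[0]]);c=np.array([cx,cy])
    print("ball expected",c+70*ex+172*ey)
    for n in("top","side"): print(n,proj(cams.camera_info(n),[[*(c+a*15*ex+b*140*ey),50] for a,b in((-1,1),(1,1),(1,-1),(-1,-1))]).round(1).tolist())
V=[np.array(cams.camera_info(n)["view"]) for n in("top","side")]
# ball centre: two-ray midpoint
p=[]
for n,px in(("top",[267.8,177.9]),("side",[314,163.5])):
    ii=cams.camera_info(n);a,b=ray(ii,px,0)[0],ray(ii,px,100)[0];p.append((a,(b-a)/np.linalg.norm(b-a)))
M=sum(np.eye(3)-np.outer(d,d) for _,d in p);q=sum((np.eye(3)-np.outer(d,d))@a for a,d in p)
print("ball",np.linalg.solve(M,q))
E
```

```text
125 ((535.4706420898438, -21.861831665039062), (28.291492462158203, 277.60498046875), 18.63190269470215)
135 ((535.280517578125, -21.339157104492188), (28.044538497924805, 276.4978332519531), 18.65414810180664)
145 ((535.499267578125, -21.781478881835938), (27.537031173706055, 275.5196228027344), 18.655811309814453)
ball expected [546.65834653 164.68094916]
top [[286.2, 200.8], [283.0, 191.5], [370.4, 160.6], [373.9, 169.7]]
side [[303.8, 184.0], [309.7, 179.3], [370.8, 221.8], [365.0, 227.2]]
ball [543.79589784 159.05078002  71.49094778]
```

The two views agree on a centre of (535.5, -21.4) and a yaw of 0.327. The ball is within a few mm of where it should be and is on +y. Next I'll work out the approach in tool axes.

```bash
cat >> h.py <<'E'
from scipy.spatial.transform import Rotation as Ro
C=np.array([535.5,-21.4,50.]);YAW=.327
RB=Ro.from_euler("z",YAW).as_matrix()
def rep(goal=None):
    s=env.state();R=Ro.from_euler("xyz",s["tcp_rot"]).as_matrix();p=np.array(s["eef_pos"])
    g=RB.T@(p-R[:,0]*5-C); tip=p+14*R[:,0]
    print("t",round(s["t"],2),"tcp",p.round(1),"grasp in bar",g.round(1),"tip z",tip[2].round(1),"F",np.round(s["ft_force"],2),"open",round(s["opening"],3),"joints",np.round(s["joints"],2))
    print("tool axes in bar frame\n",(RB.T@R).round(3))
    if goal is not None:
        d=C+RB@np.float64(goal)-(p-R[:,0]*5); print("shift to goal, units",(R.T@d/500).round(4))
E
python3 -c "
from h import *
rep([0,122,120])
s=env.state();R=Ro.from_euler('xyz',s['tcp_rot']).as_matrix()
M=RB.T@R;print('angle of tool y in bar frame',np.degrees(np.arctan2(M[1,1],M[0,1])))
"
```

```text
t 0.1 tcp [251.2 572.1 207.3] grasp in bar [-78.6 653.4 162.3] tip z 193.3 F [-0.31 -0.73 -0.89] open 1.003 joints [ 1.05  0.49  1.56 -0.    1.09 -0.11]
tool axes in bar frame
 [[-0.001  0.675  0.738]
 [-0.001  0.738 -0.675]
 [-1.    -0.001 -0.   ]]
shift to goal, units [ 0.0852 -0.678   0.8332]
angle of tool y in bar frame 47.55780906089145
```

Call:
carry_out(
  grip=[1, 1, 1, 1, 1],
  linear=[
    [0, 0, 0],
    [0, 0, 0],
    [0, 0, 0],
    [0, 0, 0],
    [0, 0, 0],
  ],
  turn=[0.044, 0.044, 0.044, 0.044, 0.044],
)

```text
t: 0.6
eef_pos: [251.2, 572.1, 207.5]
tcp_rot: [-0.965, 1.57, -2.076]
ft_force: [-0.2, -0.1, -0.0]
opening: 0.635
```

Call:
carry_out(
  grip=[1, 1, 1, 1, 1],
  linear=[
    [0, 0, 0],
    [0, 0.012, 0.08],
    [0, 0.012, 0.08],
    [0, 0.012, 0.08],
    [0, 0.012, 0.08],
  ],
  turn=[0.044, 0, 0, 0, 0],
)

```text
t: 1.1
eef_pos: [325.8, 427.0, 207.6]
tcp_rot: [-1.017, 1.57, -2.26]
ft_force: [0.4, -0.2, -0.0]
opening: 0.217
```

Call:
carry_out(
  grip=[1, 1, 1, 1, 1],
  linear=[
    [0, 0.012, 0.08],
    [0, 0.012, 0.08],
    [0, 0.012, 0.08],
    [0, 0.012, 0.08],
    [0, 0.012, 0.08],
  ],
  turn=[0, 0, 0, 0, 0],
)

```text
t: 1.6
eef_pos: [418.7, 247.2, 207.8]
tcp_rot: [-1.68, 1.571, -2.923]
ft_force: [0.5, -0.6, 0.4]
opening: 0.008
```

```bash
python3 -c "
from h import *
rep([0,122,40])"
```

```text
t 1.6 tcp [418.7 247.2 207.8] grasp in bar [-24.4 291.9 162.8] tip z 193.8 F [ 0.53 -0.56  0.42] open 0.008 joints [0.4  0.29 1.89 0.   0.96 0.07]
tool axes in bar frame
 [[-0.     1.     0.001]
 [ 0.     0.001 -1.   ]
 [-1.    -0.    -0.   ]]
shift to goal, units [0.2455 0.0485 0.3399]
```

Call:
carry_out(
  grip=[1, 1, 1, 1, 1],
  linear=[
    [0, 0.01, 0.068],
    [0, 0.01, 0.068],
    [0, 0.01, 0.068],
    [0, 0.01, 0.068],
    [0, 0.0085, 0.068],
  ],
  turn=[0, 0, 0, 0, 0],
)

```text
t: 2.1
eef_pos: [496.3, 94.3, 207.7]
tcp_rot: [-2.231, 1.57, 2.809]
ft_force: [0.6, -0.0, 0.2]
opening: 0.004
```

Call:
carry_out(
  grip=[1, 1, 1, 1, 1],
  linear=[
    [0.05, 0, 0],
    [0.05, 0, 0],
    [0.05, 0, 0],
    [0.05, 0, 0],
    [0.04, 0, 0],
  ],
  turn=[0, 0, 0, 0, 0],
)

```text
t: 2.6
eef_pos: [495.5, 95.6, 86.4]
tcp_rot: [-1.914, 1.57, 3.126]
ft_force: [-0.3, 0.8, 0.6]
opening: 0.002
```

```bash
python3 -c "
from h import *
rep([0,122,19])
a=[]
for n,(x0,y0,x1,y1) in {'top':(240,115,400,235),'side':(260,110,420,230)}.items():
    im=cams.read_camera(n); a.append(cv2.resize(im[y0:y1,x0:x1],None,fx=2.5,fy=2.5))
im=cams.read_camera('wrist');i=cams.camera_info('wrist')
P=[[*(C+RB@np.array([u*15,v,0]))] for u,v in((-1,140),(1,140),(1,60),(-1,60))]
q=proj(i,P);print(q.round(1).tolist())
cv2.imwrite('pics/w1.png',np.vstack([np.hstack(a),cv2.resize(im,(480,300)) if 0 else np.pad(cv2.resize(im,(480,300)),((0,0),(0,320),(0,0)))]))
"
```

```text
t 2.6 tcp [495.5  95.6  86.4] grasp in bar [ -0.3 123.6  41.4] tip z 72.4 F [-0.33  0.79  0.57] open 0.002 joints [ 0.06  0.49  1.97  0.    0.67 -0.27]
tool axes in bar frame
 [[-0.001  1.     0.   ]
 [ 0.     0.    -1.   ]
 [-1.    -0.001 -0.   ]]
shift to goal, units [0.0448 0.0007 0.0033]
[[294.8, 202.3], [339.3, 202.4], [337.2, 306.6], [296.7, 306.6]]
```

View pics/w1.png

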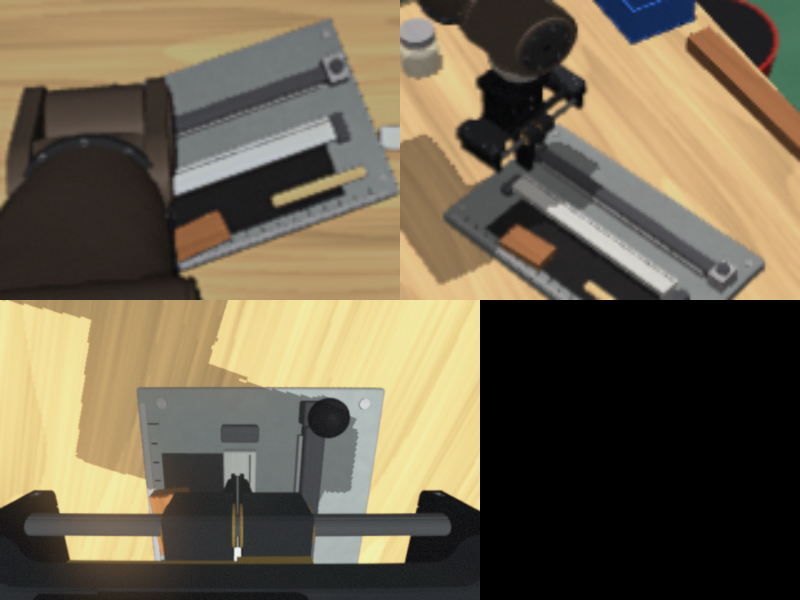

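The wrist view shows the bar's left end at full-picture columns 297–341, row 201. I predicted 295–339, row 202. The shut fingertips are over the bar and the ball is well off to the side. Descending gently.

Call:
carry_out(
  grip=[1, 1, 1, 1, 1],
  linear=[
    [0.014, 0, 0],
    [0.014, 0, 0],
    [0.006, 0, 0],
    [0.004, 0, 0],
    [0, 0, 0],
  ],
  turn=[0, 0, 0, 0, 0],
)

```text
t: 3.25
eef_pos: [495.9, 95.7, 68.8]
tcp_rot: [-2.829, 1.571, 2.211]
ft_force: [0.0, -0.2, 0.3]
opening: 0.003
```

```bash
python3 -c "
from h import *
rep([0,122,19])"
```

```text
t 3.25 tcp [495.9  95.7  68.8] grasp in bar [1.000e-01 1.236e+02 2.380e+01] tip z 54.8 F [ 0.04 -0.19  0.31] open 0.003 joints [ 0.06  0.52  1.99  0.    0.63 -0.27]
tool axes in bar frame
 [[-0.     1.     0.001]
 [ 0.     0.001 -1.   ]
 [-1.    -0.    -0.   ]]
shift to goal, units [ 0.0096 -0.0002  0.0032]
```

Call:
carry_out(
  grip=[1, 1, 1, 1, 1],
  linear=[
    [0.004, 0, 0],
    [0.004, 0, 0],
    [0.004, 0, 0],
    [0.004, 0, 0],
    [0.002, 0, 0],
  ],
  turn=[0, 0, 0, 0, 0],
)

```text
t: 3.75
eef_pos: [495.9, 95.6, 59.6]
tcp_rot: [-2.551, 1.571, 2.489]
ft_force: [-0.1, -0.1, 0.6]
opening: 0.005
```

Call:
carry_out(
  grip=[1, 1],
  linear=[
    [0, 0, 0],
    [0, 0, 0],
  ],
  turn=[0, 0],
)

```text
t: 3.95
eef_pos: [495.9, 95.7, 59.8]
tcp_rot: [-2.998, 1.571, 2.042]
ft_force: [-0.1, 0.1, -0.2]
opening: 0.006
```

Commanded tip height is 45.7 mm but I see no clear force. I'll average the readings and look before going deeper.

```bash
python3 -c "
from h import *
rep()
F=[]
for k in range(4):
    im=cams.read_camera('wrist');F.append(env.state()['ft_force']);
s=cams.read_camera('side');F.append(env.state()['ft_force'])
print(np.round(F,2).tolist(),np.mean(F,0))
i=cams.camera_info('side')
for z in(50,45,40):print(z,proj(i,[C+RB@np.array([0,123,z-50])]).round(1))
cv2.imwrite('pics/d.png',np.vstack([cv2.resize(s[140:215,270:350],(640,600))[:290],cv2.resize(im[180:335,220:420],(640,496))[:310]]))
cv2.imwrite('pics/dw.png',im); cv2.imwrite('pics/ds.png',s)
"
```

```text
t 3.95 tcp [495.9  95.7  59.8] grasp in bar [1.000e-01 1.236e+02 1.480e+01] tip z 45.8 F [-0.08  0.1  -0.21] open 0.006 joints [ 0.06  0.54  1.99  0.    0.61 -0.27]
tool axes in bar frame
 [[-0.     1.     0.001]
 [ 0.     0.001 -1.   ]
 [-1.    -0.    -0.   ]]
[[-0.65, -0.49, 0.3], [-0.18, -1.01, 1.15], [0.57, -0.46, 0.31], [-0.28, -0.3, -0.36], [0.06, -0.18, -0.28]] [-0.09727563 -0.48746017  0.22454836]
50 [[310.3 184.2]]
45 [[310.3 185.1]]
40 [[310.4 186.1]]
```

View pics/d.png

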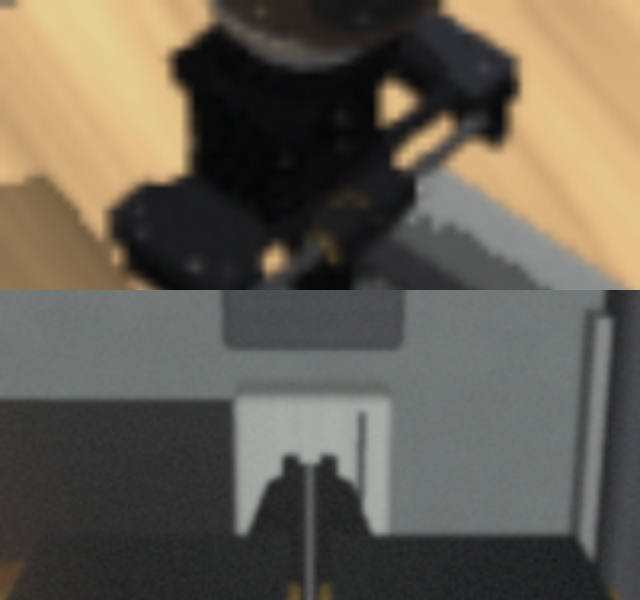

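The wrist crop shows the tips centred over the bar end, with the bar's edges at crop columns 235 and 391. I'll check the bar's height from its apparent width and its position relative to the fixed guide block.

```bash
python3 -c "
from h import *
im=cv2.imread('pics/dw.png').astype(float).mean(2);i=cams.camera_info('wrist')
def edge(v,o):
    g=np.gradient(cv2.GaussianBlur(v.reshape(1,-1),(1,1),0).ravel())
    k=int(np.argmax(abs(g)));a=slice(max(k-2,0),k+3);w=abs(g[a]);return o+(np.arange(len(g))[a]*w).sum()/w.sum()
for r in(216,220,224,228,232): print(r,edge(im[r,285:305],285).round(2),edge(im[r,333:352],333).round(2))
print('end rows',[edge(im[203:222,c],203).round(2) for c in(300,310,320,330)],'guide near edge',[edge(im[190:206,c],190).round(2) for c in(300,310,320,330)])
for z in(50,48,46,44,40):
  P=[C+RB@np.array([x,y,z-50.]) for x,y in((-15,125),(15,125),(0,140))];q=proj(i,P);print(z,q[0].round(1),q[1].round(1),'end',q[2].round(1),'width',(q[1]-q[0])[0].round(2))
print('guide',proj(i,[C+RB@np.array([0,144,-16.])]))
"
```

```text
216 292.79 341.58
220 293.0 333.81
224 292.92 333.75
228 293.02 333.75
232 293.03 333.68
end rows [np.float64(213.02), np.float64(212.95), np.float64(212.93), np.float64(213.07)] guide near edge [np.float64(198.4), np.float64(198.27), np.float64(198.43), np.float64(198.25)]
50 [291.3 237.9] [340.8 238. ] end [316.1 214.4] width 49.48
48 [291.6 236.7] [340.6 236.7] end [316.1 213.3] width 49.01
46 [291.8 235.5] [340.3 235.6] end [316.1 212.4] width 48.55
44 [292.  234.4] [340.1 234.4] end [316.1 211.4] width 48.09
40 [292.5 232.1] [339.7 232.1] end [316.1 209.5] width 47.21
guide [[316.07860409 200.76877905]]
```

Force and the bar-end-to-guide gap both suggest the bar is still free, so the tips aren't touching yet. I'll go down in small steps and track both.

```bash
cat >> h.py <<'E'
def edge(v,o):
    g=np.gradient(v);k=int(np.argmax(abs(g)));a=slice(max(k-2,0),k+3);w=abs(g[a]);return o+(np.arange(len(g))[a]*w).sum()/w.sum()
def feel(n=5):
    F=[];Z=[]
    for k in range(n):
        cams.read_camera("top");s=env.state();F.append(s["ft_force"]);Z.append(s["eef_pos"][2]-14)
    i=cams.camera_info("wrist");im=cams.read_camera("wrist");g=im.astype(float).mean(2)
    pr=[proj(i,[C+RB@np.array([0,y,z])])[0,1] for y,z in((140,0),(144,-16))]
    r=[]
    for p,y in zip(pr,("bar","guide")):
        a=int(round(p))-9;b=a+16;r.append(np.mean([edge(g[a:b,c],a) for c in(300,304,330,334)]))
    print("tip z",np.mean(Z).round(2),"F",np.mean(F,0).round(2),"sd",np.std(F,0).round(2),"bar,guide rows meas",np.round(r,2),"pred free",np.round(pr,2),"gap m/p",round(r[0]-r[1],2),round(pr[0]-pr[1],2))
E
python3 -c "
from h import *
feel()"
```

```text
tip z 45.87 F [-0.15  0.01  0.2 ] sd [0.38 0.49 0.43] bar,guide rows meas [212.98 198.32] pred free [214.38 200.79] gap m/p 14.66 13.59
```

Call:
carry_out(
  grip=[1, 1, 1],
  linear=[
    [0.002, 0, 0],
    [0.001, 0, 0],
    [0, 0, 0],
  ],
  turn=[0, 0, 0],
)

```text
t: 4.8
eef_pos: [495.9, 95.7, 58.2]
tcp_rot: [-2.813, 1.571, 2.227]
ft_force: [1.1, -0.8, 0.2]
opening: 0.003
```

```bash
python3 -c "
from h import *
feel(8)"
```

```text
tip z 44.32 F [-0.07 -0.18 -0.37] sd [0.61 0.18 0.54] bar,guide rows meas [214.84 199.26] pred free [215.16 201.42] gap m/p 15.59 13.74
```

Call:
carry_out(
  grip=[1, 1, 1],
  linear=[
    [0.002, 0, 0],
    [0.002, 0, 0],
    [0, 0, 0],
  ],
  turn=[0, 0, 0],
)

```text
t: 5.55
eef_pos: [495.9, 95.6, 56.2]
tcp_rot: [-2.184, 1.571, 2.856]
ft_force: [0.1, 0.2, 0.4]
opening: 0.006
```

```bash
python3 -c "
from h import *
feel(8)
im=cams.read_camera('wrist');s=cams.read_camera('side')
cv2.imwrite('pics/e.png',cv2.resize(im[170:300,230:430],(800,520),interpolation=cv2.INTER_CUBIC))"
```

```text
tip z 42.32 F [ 0.1  -0.19 -0.04] sd [0.52 0.66 0.46] bar,guide rows meas [215.7  200.17] pred free [216.2  202.26] gap m/p 15.53 13.94
```

View pics/e.png

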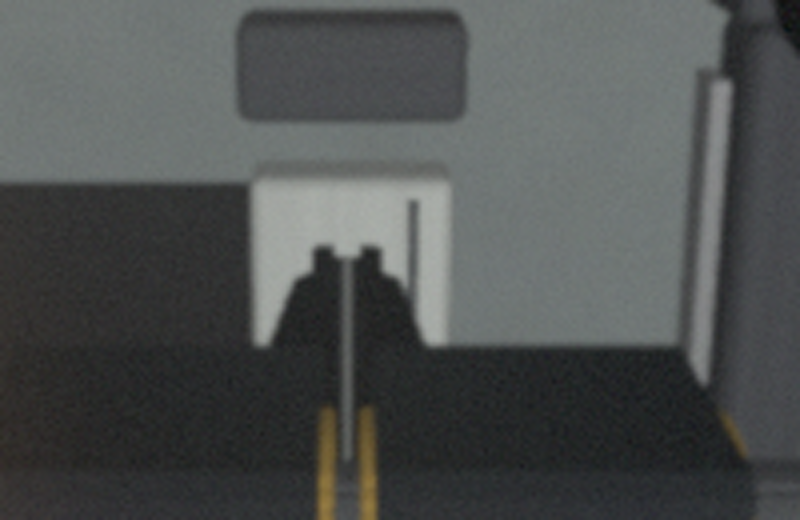

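Between the last two looks the bar edge moved +0.86 rows and the fixed guide +0.91. The bar isn't moving with the tool, so there really is no contact yet. I'll look at the side view to see how far off the tips are.

```bash
python3 -c "
from h import *
s=cams.read_camera('side');i=cams.camera_info('side')
rep()
x0,y0=280,155
k=10
cr=cv2.resize(s[y0:y0+60,x0:x0+80],None,fx=k,fy=k,interpolation=cv2.INTER_CUBIC)
cr=cv2.convertScaleAbs(cr,alpha=1.6,beta=10)
def dot(p,col):
    q=proj(i,[C+RB@np.array(p,float)])[0];q=((q-[x0-.5,y0-.5])*k).astype(int);cv2.circle(cr,tuple(int(v) for v in q),4,col,-1);print(p,q)
for x in(-15,15):
    dot([x,140,0],(0,0,255)); dot([x,60,0],(0,0,255))
z=env.state()['eef_pos'][2]-14-50
for x in(-12,12):
    for y in(113.6,133.6): dot([x,y,z],(0,255,0))
cv2.imwrite('pics/f.png',cr)"
```

```text
t 6.15 tcp [495.9  95.6  56.4] grasp in bar [1.000e-01 1.235e+02 1.140e+01] tip z 42.4 F [ 0.8  -0.09 -0.09] open 0.006 joints [ 0.06  0.54  2.    0.    0.6  -0.27]
tool axes in bar frame
 [[ 0.     1.     0.001]
 [ 0.     0.001 -1.   ]
 [-1.     0.    -0.   ]]
[-15, 140, 0] [243 296]
[-15, 60, 0] [409 413]
[15, 140, 0] [302 248]
[15, 60, 0] [468 364]
[-12, 113.6, np.float64(-7.644990262676956)] [303 343]
[-12, 133.6, np.float64(-7.644990262676956)] [263 314]
[12, 113.6, np.float64(-7.644990262676956)] [351 305]
[12, 133.6, np.float64(-7.644990262676956)] [310 277]
```

View pics/f.png

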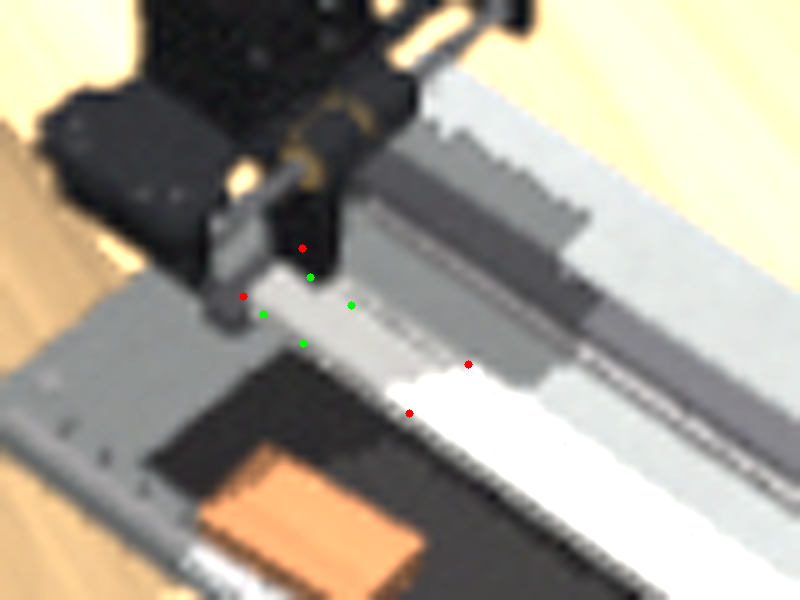

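The side crop shows the black fingertip ending at about crop (318,285). A tip pressing on the bar would end around row 313–328 there. So the tips stand several mm higher than 14 mm ahead of the TCP implies, and force and the bar's motion agree. I'll keep descending in 2 mm steps, guided by force.

Call:
carry_out(
  grip=[1, 1, 1, 1],
  linear=[
    [0.002, 0, 0],
    [0.002, 0, 0],
    [0, 0, 0],
    [0, 0, 0],
  ],
  turn=[0, 0, 0, 0],
)

```text
t: 6.55
eef_pos: [495.9, 95.7, 54.3]
tcp_rot: [2.946, 1.571, 1.703]
ft_force: [0.0, -0.4, -0.3]
opening: 0.002
```

```bash
python3 -c "
from h import *
feel(6)"
```

```text
tip z 40.34 F [ 0.33 -0.1  -0.08] sd [0.4  0.43 0.54] bar,guide rows meas [216.89 200.92] pred free [217.26 203.12] gap m/p 15.96 14.14
```

Call:
carry_out(
  grip=[1, 1, 1, 1],
  linear=[
    [0.002, 0, 0],
    [0.002, 0, 0],
    [0, 0, 0],
    [0, 0, 0],
  ],
  turn=[0, 0, 0, 0],
)

```text
t: 7.3
eef_pos: [495.9, 95.6, 52.3]
tcp_rot: [-2.648, 1.571, 2.392]
ft_force: [-0.4, 0.1, -0.2]
opening: 0.004
```

```bash
python3 -c "
from h import *
feel(6)"
```

```text
tip z 38.34 F [ 0.1   0.07 -0.16] sd [0.49 0.62 0.33] bar,guide rows meas [218.16 201.3 ] pred free [218.35 204.  ] gap m/p 16.87 14.35
```

The bar's edge row still follows the free prediction (218.16 against 218.35) and force is about 0, so I'll continue.

Call:
carry_out(
  grip=[1, 1, 1, 1],
  linear=[
    [0.002, 0, 0],
    [0.002, 0, 0],
    [0, 0, 0],
    [0, 0, 0],
  ],
  turn=[0, 0, 0, 0],
)

```text
t: 8.05
eef_pos: [495.9, 95.6, 50.3]
tcp_rot: [-2.865, 1.571, 2.175]
ft_force: [-0.5, 0.3, -0.1]
opening: 0.003
```

```bash
python3 -c "
from h import *
feel(6)"
```

```text
tip z 36.35 F [ 0.49 -0.03 -0.47] sd [0.69 0.41 0.49] bar,guide rows meas [219.23 202.35] pred free [219.46 204.89] gap m/p 16.88 14.57
```

Call:
carry_out(
  grip=[1, 1, 1, 1],
  linear=[
    [0.002, 0, 0],
    [0.002, 0, 0],
    [0, 0, 0],
    [0, 0, 0],
  ],
  turn=[0, 0, 0, 0],
)

```text
t: 8.8
eef_pos: [495.9, 95.7, 48.3]
tcp_rot: [-3.114, 1.571, 1.926]
ft_force: [0.1, -0.1, 0.3]
opening: 0.001
```

```bash
python3 -c "
from h import *
feel(6)"
```

```text
tip z 34.34 F [0.3  0.03 0.23] sd [0.33 0.56 0.51] bar,guide rows meas [220.3 203.2] pred free [220.59 205.81] gap m/p 17.1 14.79
```

Call:
carry_out(
  grip=[1, 1, 1, 1],
  linear=[
    [0.002, 0, 0],
    [0.002, 0, 0],
    [0, 0, 0],
    [0, 0, 0],
  ],
  turn=[0, 0, 0, 0],
)

```text
t: 9.55
eef_pos: [495.9, 95.7, 46.3]
tcp_rot: [-2.675, 1.571, 2.365]
ft_force: [0.1, -0.6, -0.4]
opening: 0.002
```

```bash
python3 -c "
from h import *
feel(6)
s=cams.read_camera('side');i=cams.camera_info('side')
x0,y0,k=280,155,10
cv2.imwrite('pics/g.png',cv2.convertScaleAbs(cv2.resize(s[y0:y0+60,x0:x0+80],None,fx=k,fy=k,interpolation=cv2.INTER_CUBIC),alpha=1.6,beta=10))"
```

```text
tip z 32.35 F [ 0.15 -0.05 -0.13] sd [0.75 0.5  0.41] bar,guide rows meas [221.38 204.29] pred free [221.75 206.74] gap m/p 17.09 15.02
```

View pics/g.png

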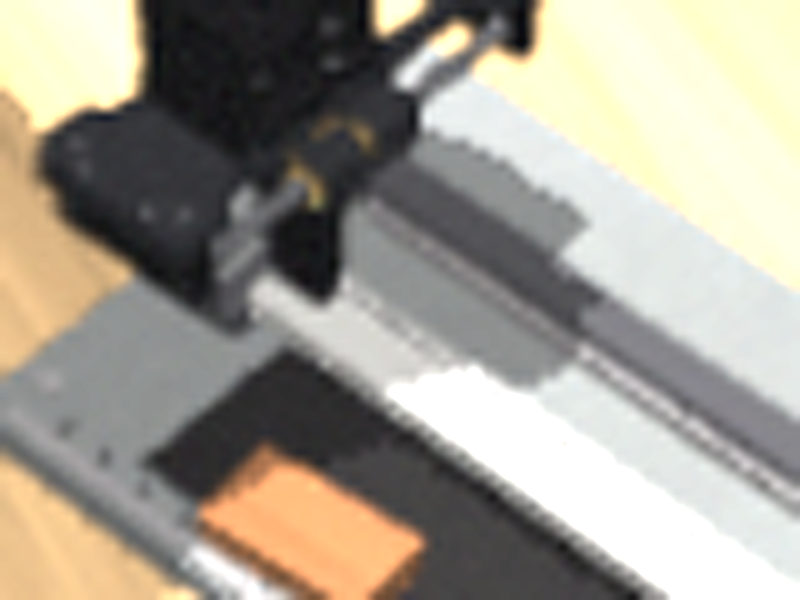

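The tip has dropped about 16 rows for 10 mm and now ends near (325,300). Contact should be only a few mm off. The gripper body is still about 28 mm above the ball's top.

Call:
carry_out(
  grip=[1, 1, 1, 1],
  linear=[
    [0.002, 0, 0],
    [0.002, 0, 0],
    [0, 0, 0],
    [0, 0, 0],
  ],
  turn=[0, 0, 0, 0],
)

```text
t: 10.35
eef_pos: [495.9, 95.7, 44.3]
tcp_rot: [-2.613, 1.571, 2.427]
ft_force: [0.1, -0.1, 0.5]
opening: 0.001
```

```bash
python3 -c "
from h import *
feel(6)"
```

```text
tip z 30.33 F [-0.01  0.14 -0.23] sd [0.44 0.39 0.47] bar,guide rows meas [222.5  205.33] pred free [222.93 207.68] gap m/p 17.17 15.25
```

Call:
carry_out(
  grip=[1, 1, 1, 1],
  linear=[
    [0.002, 0, 0],
    [0.002, 0, 0],
    [0, 0, 0],
    [0, 0, 0],
  ],
  turn=[0, 0, 0, 0],
)

```text
t: 11.1
eef_pos: [496.0, 95.7, 42.3]
tcp_rot: [1.805, 1.571, 0.561]
ft_force: [0.9, -1.1, 0.3]
opening: 0.005
```

```bash
python3 -c "
from h import *
feel(6)"
```

```text
tip z 28.36 F [0.32 0.22 0.68] sd [0.56 0.39 0.39] bar,guide rows meas [222.88 206.06] pred free [224.12 208.63] gap m/p 16.82 15.49
```

Contact: the bar's edge row now lags the free prediction by 0.8 rows (about 1.4 mm) and Fz is about 0.7 N. I'll press about 3 mm more and check.

Call:
carry_out(
  grip=[1, 1, 1, 1],
  linear=[
    [0.003, 0, 0],
    [0.003, 0, 0],
    [0, 0, 0],
    [0, 0, 0],
  ],
  turn=[0, 0, 0, 0],
)

```text
t: 11.85
eef_pos: [496.0, 95.6, 39.3]
tcp_rot: [1.845, 1.571, 0.602]
ft_force: [1.3, 0.3, 2.5]
opening: 0.005
```

```bash
python3 -c "
from h import *
feel(6);rep([0,-122,14])"
```

```text
tip z 25.38 F [ 0.69 -0.36  2.47] sd [0.49 0.36 0.51] bar,guide rows meas [222.95 207.31] pred free [225.97 210.1 ] gap m/p 15.64 15.86
t 12.2 tcp [496.   95.7  39.4] grasp in bar [  0.2 123.6  -5.6] tip z 25.4 F [0.73 0.55 2.74] open 0.01 joints [ 0.06  0.57  2.01  0.    0.56 -0.27]
tool axes in bar frame
 [[ 0.     1.     0.001]
 [ 0.     0.001 -1.   ]
 [-1.     0.    -0.   ]]
shift to goal, units [-0.0392 -0.0007  0.4911]
```

Fz is 2.5 N, which is about 4 mm of press and well inside limits. The grasp point is at (0.2, 123.6) in the bar frame. Now the trace along tool z.

Call:
carry_out(
  grip=[1, 1, 1, 1, 1],
  linear=[
    [0, 0, 0.012],
    [0, 0, 0.02],
    [0, 0, 0.02],
    [0, 0, 0.02],
    [0, 0, 0.02],
  ],
  turn=[0, 0, 0, 0, 0],
)

```text
t: 12.7
eef_pos: [511.0, 51.0, 39.3]
tcp_rot: [-2.608, 1.571, 2.432]
ft_force: [-0.5, 2.6, 3.0]
opening: 0.008
```

```bash
python3 -c "
from h import *
rep([0,-122,14])"
```

```text
t 12.7 tcp [511.   51.   39.3] grasp in bar [ 0.1 76.5 -5.7] tip z 25.3 F [-0.49  2.59  3.02] open 0.008 joints [-0.03  0.58  1.99  0.    0.57 -0.36]
tool axes in bar frame
 [[-0.  1.  0.]
 [ 0.  0. -1.]
 [-1. -0. -0.]]
shift to goal, units [-3.950e-02 -2.000e-04  3.969e-01]
```

Normal force is about 3 N with some friction, and the track is straight. Continuing.

Call:
carry_out(
  grip=[1, 1, 1, 1, 1],
  linear=[
    [0, 0, 0.02],
    [0, 0, 0.02],
    [0, 0, 0.02],
    [0, 0, 0.02],
    [0, 0, 0.02],
  ],
  turn=[0, 0, 0, 0, 0],
)

```text
t: 13.2
eef_pos: [527.1, 4.0, 39.3]
tcp_rot: [3.035, 1.571, 1.792]
ft_force: [-0.8, 2.3, 2.4]
opening: 0.005
```

Call:
carry_out(
  grip=[1, 1, 1, 1, 1],
  linear=[
    [0, 0, 0.02],
    [0, 0, 0.02],
    [0, 0, 0.02],
    [0, 0, 0.02],
    [0, 0, 0.02],
  ],
  turn=[0, 0, 0, 0, 0],
)

```text
t: 13.7
eef_pos: [543.1, -43.4, 39.3]
tcp_rot: [2.912, 1.571, 1.669]
ft_force: [-0.3, 1.6, 2.3]
opening: 0.007
```

```bash
python3 -c "
from h import *
rep([0,-122,14])"
```

```text
t 13.7 tcp [543.1 -43.4  39.3] grasp in bar [  0.2 -23.3  -5.7] tip z 25.3 F [-0.31  1.59  2.29] open 0.007 joints [-0.2   0.61  1.91  0.    0.62 -0.53]
tool axes in bar frame
 [[ 0.     1.     0.001]
 [ 0.     0.001 -1.   ]
 [-1.     0.    -0.   ]]
shift to goal, units [-0.0394 -0.0005  0.1975]
```

Call:
carry_out(
  grip=[1, 1, 1, 1, 1],
  linear=[
    [0, 0, 0.02],
    [0, 0, 0.02],
    [0, 0, 0.02],
    [0, 0, 0.02],
    [0, 0, 0.02],
  ],
  turn=[0, 0, 0, 0, 0],
)

```text
t: 14.2
eef_pos: [559.3, -90.7, 39.3]
tcp_rot: [2.043, 1.571, 0.8]
ft_force: [-0.4, 2.1, 2.0]
opening: 0.002
```

Call:
carry_out(
  grip=[1, 1, 1, 1, 1],
  linear=[
    [0, 0, 0.02],
    [0, 0, 0.02],
    [0, 0, 0.02],
    [0, 0, 0.02],
    [0, 0, 0.017],
  ],
  turn=[0, 0, 0, 0, 0],
)

```text
t: 14.7
eef_pos: [574.9, -136.7, 39.3]
tcp_rot: [2.148, 1.571, 0.905]
ft_force: [-0.9, 2.6, 2.7]
opening: 0.006
```

Call:
carry_out(
  grip=[1, 1],
  linear=[
    [0, 0, 0],
    [0, 0, 0],
  ],
  turn=[0, 0],
)

```text
t: 14.9
eef_pos: [575.0, -136.4, 39.4]
tcp_rot: [0.704, 1.57, -0.539]
ft_force: [0.4, -1.2, 1.7]
opening: 0.008
```

```bash
python3 -c "
from h import *
rep([0,-122,14])
F=[]
for k in range(5): s=cams.read_camera('side');F.append(env.state()['ft_force'])
print(np.mean(F,0))
x0,y0,k=320,180,8
cv2.imwrite('pics/i.png',cv2.resize(s[y0:y0+70,x0:x0+90],None,fx=k,fy=k,interpolation=cv2.INTER_CUBIC))"
```

```text
t 14.9 tcp [ 575.  -136.4   39.4] grasp in bar [   0.4 -121.6   -5.6] tip z 25.4 F [ 0.38 -1.24  1.72] open 0.008 joints [-0.34  0.66  1.79 -0.    0.69 -0.67]
tool axes in bar frame
 [[ 0.001  1.     0.   ]
 [-0.001  0.    -1.   ]
 [-1.     0.001  0.001]]
shift to goal, units [-0.0392 -0.0009  0.0009]
[ 0.89499635 -1.77091416  2.56887838]
```

View pics/i.png

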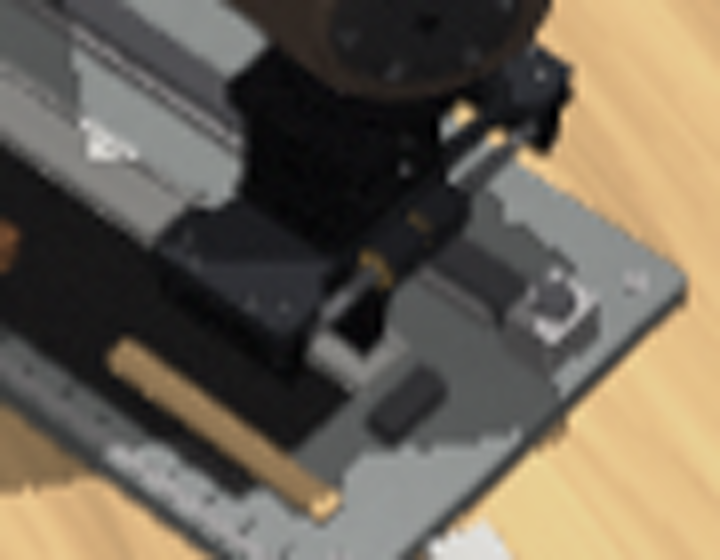

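The side crop shows the tips on the last stretch of the bar at about crop (370,345). The guide block lies beyond, at (405,405), and the pivot is clear at (560,310). Fz is still 2.6 N. Lifting straight up.

Call:
carry_out(
  grip=[1, 1, 1, 1, 1],
  linear=[
    [-0.01, 0, 0],
    [-0.02, 0, 0],
    [-0.05, 0, 0],
    [-0.08, 0, 0],
    [-0.08, 0, 0],
  ],
  turn=[0, 0, 0, 0, 0],
)

```text
t: 15.65
eef_pos: [574.1, -135.4, 161.0]
tcp_rot: [-2.411, 1.569, 2.629]
ft_force: [0.1, 0.2, -0.3]
opening: 0.006
```

Call:
carry_out(
  grip=[1, 1, 1, 1, 1],
  linear=[
    [-0.05, 0, 0],
    [0, 0, 0],
    [0, 0, 0],
    [0, 0, 0],
    [0, 0, 0],
  ],
  turn=[0, 0, 0, 0, 0],
)

```text
t: 16.15
eef_pos: [574.1, -135.6, 183.2]
tcp_rot: [-2.305, 1.569, 2.735]
ft_force: [0.4, 0.0, -0.5]
opening: 0.003
```

```bash
python3 -c "
from h import *
rep()
a=cv2.imread('pics/side0.png');b=cams.read_camera('side');t=cams.read_camera('top');cv2.imwrite('pics/side9.png',np.hstack([b[100:300,200:600],t[60:260,150:550]]))
d=cv2.absdiff(a,b).max(2);print('side diff jar/glue/tape, offcut, pencil, straightedge/driver:',[int((d[y0:y1,x0:x1]>60).sum()) for x0,y0,x1,y1 in((240,95,328,145),(295,198,325,220),(330,222,362,244),(330,250,430,350))])"
```

```text
t 16.15 tcp [ 574.1 -135.6  183.2] grasp in bar [-1.000e-01 -1.206e+02  1.382e+02] tip z 169.2 F [ 0.4   0.04 -0.47] open 0.003 joints [-0.34  0.47  1.67  0.    1.   -0.67]
tool axes in bar frame
 [[-0.002  1.     0.001]
 [ 0.001  0.001 -1.   ]
 [-1.    -0.002 -0.001]]
side diff jar/glue/tape, offcut, pencil, straightedge/driver: [1386, 40, 27, 0]
```

View pics/side9.png

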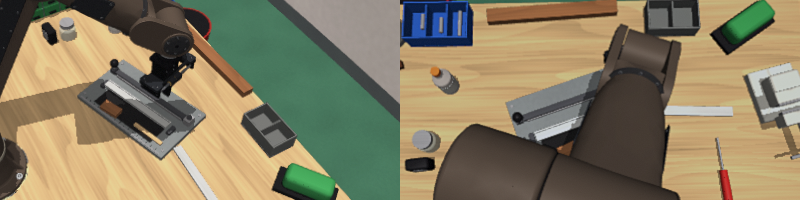

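The jar, glue, tape, straightedge and screwdriver are at their starting pixels in the top view. The arm hangs clear above the trimmer, so I'm handing in.

```bash
python3 -c "
from cell import env
print(env.job_done())"
```

```text
the job is handed in; nothing more can be done
None
```

I touched the bar with shut fingertips at the ball-grip end and ran them along it to the pivot end, then lifted straight up and handed the job in at about 16 s. By my measurements the grasp point went from +123.6 mm to -121.6 mm along the bar and stayed within about 0.5 mm of its centre line. The normal force read 1.7–3.0 N throughout, which is about 4 mm of press.

**Last checks:**
- **Bar and tool:** the force was back to about zero after the lift. I did not measure the bar's height after it sprang back.
- **Loose things:** the jar, glue, tape, straightedge and screwdriver looked unmoved. The offcut and pencil were partly hidden or shadowed, so a few of their pixels differed from the first picture. The arm came no closer to them than the bar.

**Checks that disagreed:**
- **Contact height:** the tips touched about 20 mm lower than expected from the reported tool position and the stated 14 mm fingertip length. I therefore found contact by force and by seeing the bar start to move with the tool.
- **Guide block:** its near edge sat 2–3 pixel rows off my prediction in the wrist view, though the bar's end agreed to within 0.5 of a row in most of the looks before contact.
- **Ball grip:** its measured position was up to 6 mm off its stated one.

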